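# Offer the tomato dish to the pink mug's side

### The arm

A 7-joint arm with a two-finger parallel gripper is mounted at the origin on a cart in front of the work surface, level with it; the furniture and walls round the work are solid. World frame = base frame: x ahead of the robot, y to its left, z up, the work surface at z = 0. Lengths are in m, angles in rad, forces in N, time in s.
With the tool pointing down it reaches from about 0.4 to 0.925 m from the base axis. Payload 4.1 kg.
Tool frame: the origin (TCP) lies on the mounting face of the last link; the fingertips stand 173 mm ahead of it and the grasp point (between the pads) lies 155 mm ahead of it; z points along the fingers, y is the line along which they close (so a half turn about z gives the same grasp; the last joint's range is limited). The gripper opens to 85 mm and grips with 20 to 120 N. Pads are 22 mm wide; open, the fingers measure 114 mm over their backs; the gripper's body (76 mm by 85 mm) begins 54 mm behind the grasp point. The pads swing forward as they close: fully open they stand 13 mm farther back than shut.
Start: joints at [-1.294, 0.398, 0.045, 1.537, -0.019, 1.207, -0.051], TCP at [0.239, 0.605, 0.405] pointing down, gripper open.
Joint ranges: [-2.82, 2.82], [-0.49, 2.23], [-1.37, 1.46], [0, 2.46], [-1.36, 4.5], [0.23, 2], [-2.94, 2.94]. Speed limits (rad/s): [2.57, 2.57, 3.14, 3.14, 3.14, 3.14, 3.14].

### API

Orientations are given as a unit quaternion [w, x, y, z].
In Python, from plant import manip gives the robot as it stands.
- The arm moves only by the shell command python3 -m handwheel 'ROWS'. ROWS is a JSON object of lists of equal length, an entry for each row: "dp": the shift along the tool's x, y, z in cm, a list of three; "delta_rot": the turn, a rotation vector about the tool's x, y, z in degrees, a list of three; "grip": the closure, from -1 (fully open) to 1 (shut). A call has 1 to 12 rows; each row shifts and turns the commanded pose from where the row before left it, along the tool's axes as they then stand; what a row does not reach is not made up. A row lasts 1/10 s, in which the tool goes at most 50 mm and 8.59 degrees, less where a joint would pass 70% of its speed; a pose out of reach is approached as far as the arm can. A call is refused whole if a number of a shift passes 5 or a number of a turn 8.59, either way. A call with a gripper value outside its range is refused whole. The fingers move at their own pace and stop on an object; the grip force is fixed at half the most. Time passes only in rows, so rows that do not move let the fingers close. It gives the time, the measured TCP pose, the force, the opening and the grip force at its end, in the units of the state.
- manip.observe(): the state, without advancing time (a new reading comes with each control period).
- manip.snapshot(name): name is "scene" or "top" or "wrist"; returns a dict with "frame" (400x640x3 uint8, red, green, blue), "depth" (400x640 float32, m along the optical axis (not along the pixel's ray), 0 where there is no reading), "fx", "fy", "cx", "cy" (pixels), "camera_from_world" (4x4, takes a point from world to camera coordinates). Camera axes: x right, y up, looking along -z (the intrinsics and any distortion apply to the point x, -y, -z); pixel columns grow to the right and rows downward; lengths in m; the calibration is good to about 2 mm. A picture is of the moment at which its call begins.
- manip.sign_off(): hands the job in; it is judged then, once.
The state is a dict: "t": time; "q": joint angles; "joint_vel": joint speeds; "joint_efforts": joint torques, N m; "eef_pos": TCP position; "eef_rot": TCP orientation; "wrist_force": force on the tool from outside, world axes, zero at the start; "ft_torque": the same for the moment, N m; "opening": finger opening in m; "gripper_force": force on a finger pad.
Only numpy, scipy, OpenCV 4.12 (cv2) and the standard library are available. Lean on these libraries where they do the work, as an engineer would, in place of code of your own. Each camera call takes 0.05 s, during which the arm holds its last target. There are 200 camera calls.

### The job

A small white dish with a carrying handle and a loose cherry tomato in it stands on top of a pile (plate and biscuit tin) between two mugs. Take it by the handle, lift it straight up about 8 cm off the plate, and only then turn it level through a quarter turn, so that its blue lip points at the pink mug, with the tomato resting in the middle of the dish all the while. Finish still holding the dish there, level, steady and raised above the pile; leave the plate, the tin, both mugs, the lemon and the little olive pot where they stand.

Things in the scene. Friction and masses are not known exactly. Their poses are not given: they have to be found in the camera images.
- dish: Round white dished plate, 170 mm across, 37 mm high to its rim, about 0.3 kg, loose. Origin: centre of its underside (foot 80 mm across, standing in the well of the lower plate, about 69 mm above the worktop at the start). Own z is up, own x points to its blue serving lip, own y runs along its carrying handle. At the start the lip points roughly towards the robot, square to the tin's long sides.
- dish_grip (a point): Centre of the wooden bar of the dish's fixed carrying handle, 125 mm above the dish's underside, straight over the dish's centre. The bar is 76 mm long (along the dish's y), 16 mm wide (along its x, the way to grip it) and 24 mm high; two 7 mm steel legs run from its ends down to the rim. It can be gripped from above; below it is 60 mm of air above the tomato. Axes as the dish's.
- dish_seat (a point): Centre of the dish's inner floor, 13 mm above its underside. The floor is flat for about 12 mm round this point, then slopes up gently (about 13 degrees), then steeper (about 29 degrees) to the rim, so that the tomato rolls back to the middle of a level dish. Axes as the dish's.
- dish_lip (a point): Middle of the flat blue serving lip (36 x 46 mm) on the dish's rim, 105 mm from the dish's centre along its own x.
- tomato_centre (a point): Centre of the cherry tomato, a red ball 40 mm across, 30 g, which rolls freely in the dish; 20 mm above the dish's floor when it rests in the middle.
- plate: Plain round white plate, 144 mm across and 11 mm high, 0.35 kg, lying loose on the tin under the dish. Origin: centre of its underside.
- tin: Dark red closed biscuit tin, 304 x 154 x 64 mm, 1.5 kg, at the bottom of the pile. Origin: centre of its underside; own x runs along its long side, roughly left-right as the robot sees it. A mug stands off each end of it. Wall cupboards hang 0.38 m above the worktop, over its back beyond about x = 0.6 and over its left corner beyond about x = 0.3, y = 0.5.
- pink_mug_centre (a point): Middle of the pink-and-white mug, 90 mm across, 105 mm high, 52 mm above its underside. It stands off one end of the tin, about 240 mm from the tin's centre, in line with the tin's long axis.
- green_mug_centre (a point): Middle of the green-and-white mug, 90 mm across, 107 mm high, 53 mm above its underside; it stands off the other end of the tin.
- lemon: A lemon, 78 x 55 x 56 mm, lying on the worktop. Origin: centre of its underside.
- olive_pot: Small olive-green lidded pot, 53 mm across and high. Origin: centre of its underside.

How it is judged:
On the way:
1. the dish is lifted clear of the plate, not yet turned, with the tomato in the middle (height (world z) of dish_seat above 0.132 m and contact force between dish and plate below 0.05 N and distance between tomato_centre and dish_seat below 0.035 m and angle between the x axis of dish and the x axis of tin, either way round above 1.2 rad), for 0.2 s.
At the end, for the whole second after the job is handed in: Dish gripped, lifted 50 mm or more, centre within 50 mm of the tin's, touching neither plate, tin nor mugs, level within 0.1 rad, still; lip to the pink mug's end within 0.22 rad of the tin's long axis; tomato centre within 30 mm of the seat point; the rest moved under 30 mm (height (world z) of dish_seat above 0.132 m and contact force between dish and plate below 0.05 N and distance between tomato_centre and dish_seat below 0.03 m and angle between the x axis of dish and the x axis of tin, either way round below 0.22 rad and horizontal distance between dish_lip and pink_mug_centre below 0.2 m and angle between dish's own z axis and vertical below 0.1 rad and horizontal distance between dish_seat and tin below 0.05 m and contact force between the fingers and dish above 1 N and linear speed of dish below 0.03 m/s and angular speed of dish below 0.15 rad/s and contact force between dish and tin below 0.05 N and contact force between dish and pink_mug below 0.05 N and contact force between dish and green_mug below 0.05 N and distance of each of plate, tin, pink_mug_centre, green_mug_centre, lemon, olive_pot from where it was at the start of the episode below 0.03 m); the arm keeps its last pose, push and grip.
It fails at once if the tomato rolls out of the middle of the dish (its centre over 45 mm from the seat point) (distance between tomato_centre and dish_seat above 0.045 m).
It fails at once if the dish is tilted more than 0.2 rad (angle between dish's own z axis and vertical above 0.2 rad).
It fails at once if the dish is turned before it is lifted off (height (world z) of dish_seat below 0.102 m and angle between the x axis of dish and the x axis of tin, either way round below 1 rad).
It fails at once if the tomato is touched by the robot (contact force between the arm and tomato above 0.1 N).
It fails at once if the plate, the tin, a mug, the lemon or the olive pot is displaced by more than 40 mm (distance of any of plate, tin, pink_mug_centre, green_mug_centre, lemon, olive_pot from where it was at the start of the episode above 0.04 m).
It also fails if it takes over 45 s, if anything falls off the work surface, if the arm or the gripper's body presses on something with over 40 N, if the wrist force passes 120 N, or if a joint passes its speed limit or range.

## Working session

There is one attempt and no reset: what is moved stays moved. The work goes in short steps, Python scripts to look and compute and a shell command to move; the robot and the scene stay as the last step left them, time stands still between calls to the robot, and variables do not carry over. Pictures are saved under pics/ and viewed, at most 10 in all, crops included, and the job is handed in when it is done.

```bash
ls; mkdir -p pics; python3 - <<'E'
from plant import manip
import cv2, numpy as np
s=manip.observe();print({k:np.round(v,3).tolist() for k,v in s.items()})
for n in("scene","top"):
    d=manip.snapshot(n);np.savez(f"{n}0.npz",**d)
    cv2.imwrite(f"pics/{n}0.png",d["frame"][:,:,::-1]);print(n,d["fx"],d["fy"],d["cx"],d["cy"],np.round(d["camera_from_world"],3).tolist(),(d["depth"]>0).mean(), [k for k in d])
E
```

```text
pics
{'t': 0.0, 'q': [-1.294, 0.399, 0.045, 1.538, -0.019, 1.207, -0.051], 'joint_vel': [-0.0, 0.002, -0.002, 0.0, 0.001, 0.0, 0.001], 'joint_efforts': [-0.001, -47.513, 1.365, -25.423, 0.012, 0.009, -0.0], 'eef_pos': [0.238, 0.604, 0.404], 'eef_rot': [-0.0, 0.187, 0.982, -0.001], 'wrist_force': [0.779, 0.458, 0.687], 'ft_torque': [-0.041, 0.001, 0.031], 'gripper_force': 0.0, 'opening': 0.085}
scene 392.6641799586609 392.6641799586609 322.22955187200057 200.35312085910903 [[0.901, -0.433, -0.024, -0.44], [0.222, 0.414, 0.883, -0.298], [-0.372, -0.801, 0.469, -1.106], [0.0, 0.0, 0.0, 1.0]] 0.9958828125 ['frame', 'depth', 'fx', 'fy', 'cx', 'cy', 'camera_from_world']
top 404.09382182561916 404.09382182561916 312.93579882100806 194.69582818096217 [[0.013, -1.0, 0.006, 0.102], [0.998, 0.013, 0.068, -0.521], [-0.068, 0.005, 0.998, -1.207], [0.0, 0.0, 0.0, 1.0]] 0.99573828125 ['frame', 'depth', 'fx', 'fy', 'cx', 'cy', 'camera_from_world']
```

View pics/top0.png

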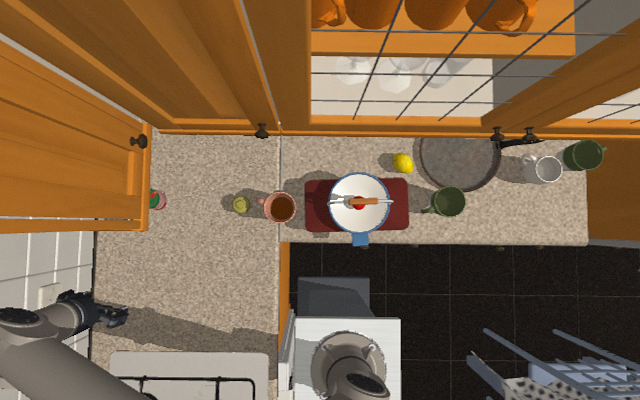

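View pics/scene0.png

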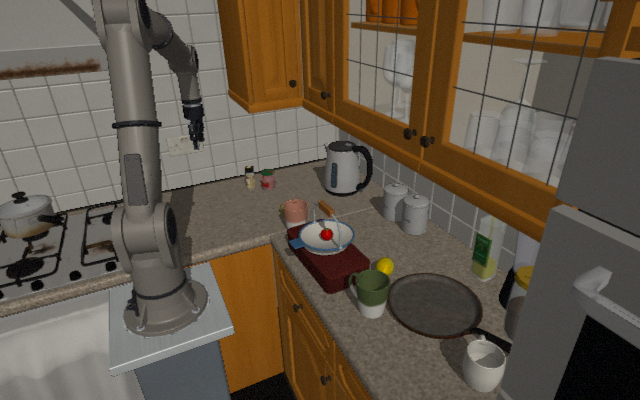

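The top view shows the dish near (359,202), with its bar running left-right at (361,201). The lip is at (361,240), the pink mug at (281,207) on the +y side and the green mug at (448,202). The scene view agrees: the dish is on the red tin, with the tomato at (326,234).

```bash
cat >h.py <<'E'
import numpy as np, cv2
from scipy.spatial.transform import Rotation as R
def cloud(d):
    v,u=np.mgrid[:400,:640]; z=d["depth"].astype(float)
    p=np.stack([(u-d["cx"])/d["fx"]*z,-(v-d["cy"])/d["fy"]*z,-z],-1)
    M=np.array(d["camera_from_world"]); return (p-M[:3,3])@M[:3,:3]
def masks(d,lo,hi,P):
    hsv=cv2.cvtColor(d["frame"],cv2.COLOR_RGB2HSV)
    return (cv2.inRange(hsv,lo,hi)>0)&(d["depth"]>0)
def rot(q): return R.from_quat([q[1],q[2],q[3],q[0]])
E
python3 - <<'E'
from h import *
box=dict(x=(.35,.72),y=(-.3,.35))
for n in("top","scene"):
    d=dict(np.load(f"{n}0.npz"));P=cloud(d);inb=(P[...,0]>.3)&(P[...,0]<.75)&(abs(P[...,1])<.35)
    for nm,lo,hi,z0,z1 in [("bar",(5,80,80),(20,255,255),.17,.23),("lip",(100,80,60),(125,255,255),.085,.13),("tin",(0,100,40),(179,255,140),.055,.072),("tomato",(0,180,120),(179,255,255),.08,.14),("rim",(0,0,0),(179,255,255),.095,.112),("pink",(0,40,60),(20,255,255),.09,.12),("green",(30,30,20),(90,255,255),.09,.12)]:
        m=masks(d,lo,hi,P)&inb&(P[...,2]>z0)&(P[...,2]<z1)
        q=P[m]
        if len(q)<3: print(n,nm,len(q));continue
        c=cv2.minAreaRect(q[:,:2].astype(np.float32))
        print(n,nm,len(q),"mean",q.mean(0).round(3),"rect",np.round(c[0],3),np.round(c[1],3),round(c[2],1),"zmax",q[:,2].max().round(3))
E
```

```text
top bar 186 mean [ 0.493 -0.018  0.205] rect [ 0.493 -0.019] [0.016 0.073] 0.6 zmax 0.21
top lip 440 mean [ 0.45  -0.018  0.105] rect [ 0.484 -0.026] [0.194 0.173] 37.8 zmax 0.111
top tin 2499 mean [ 0.487 -0.008  0.063] rect [0.489 0.01 ] [0.152 0.647] 2.2 zmax 0.072
top tomato 39 mean [ 0.485 -0.02   0.114] rect [ 0.491 -0.023] [0.024 0.033] 58.3 zmax 0.123
top rim 1886 mean [ 0.483 -0.029  0.102] rect [ 0.48  -0.032] [0.208 0.57 ] 14.9 zmax 0.112
top pink 293 mean [0.486 0.158 0.103] rect [ 0.523 -0.002] [0.1  0.54] 10.6 zmax 0.12
top green 256 mean [ 0.499 -0.272  0.101] rect [ 0.503 -0.27 ] [0.101 0.088] 76.0 zmax 0.11
scene bar 96 mean [ 0.494 -0.031  0.202] rect [ 0.495 -0.023] [0.017 0.073] 2.8 zmax 0.208
scene lip 256 mean [ 0.447 -0.035  0.105] rect [ 0.487 -0.026] [0.189 0.176] 41.6 zmax 0.109
scene tin 1664 mean [ 0.485 -0.101  0.063] rect [ 0.492 -0.038] [0.197 0.55 ] 15.3 zmax 0.072
scene tomato 72 mean [ 0.492 -0.034  0.111] rect [ 0.523 -0.136] [0.026 0.254] 15.8 zmax 0.121
scene rim 1207 mean [ 0.487 -0.057  0.102] rect [ 0.483 -0.039] [0.207 0.56 ] 14.8 zmax 0.112
scene pink 303 mean [0.484 0.119 0.102] rect [0.483 0.113] [0.089 0.306] 1.7 zmax 0.12
scene green 389 mean [ 0.501 -0.274  0.099] rect [ 0.5   -0.275] [0.092 0.096] 68.2 zmax 0.109
```

The bar centre is about (0.493, -0.021, 0.195), with its width along world x. I'll back away from the corner cupboard in -y first, then swing round.

```bash
python3 -m handwheel '{"dp":[[-1.4,-3.5,-0.5],[-1.4,-3.5,-0.5],[-1.4,-3.5,-0.5],[-1.4,-3.5,0]],"delta_rot":[[0,0,0],[0,0,0],[0,0,0],[0,0,0]],"grip":[-1,-1,-1,-1]}'
cat >>h.py <<'E'
def plan(s,goal,yaw,n,arc=False):
    "rows to goal TCP, tool y at world yaw (deg), pointing down"
    p=s["eef_pos"];r0=rot(s["eef_rot"]);g=np.radians(yaw)
    y=np.array([np.cos(g),np.sin(g),0]);z=np.array([0,0,-1.]);r1=R.from_matrix(np.stack([np.cross(y,z),y,z],1))
    rv=(r0.inv()*r1).as_rotvec()
    pol=lambda a:np.array([np.hypot(a[0],a[1]),np.arctan2(a[1],a[0]),a[2]])
    car=lambda a:np.array([a[0]*np.cos(a[1]),a[0]*np.sin(a[1]),a[2]])
    pts=[car(pol(p)+(pol(goal)-pol(p))*i/n) if arc else p+(np.array(goal)-p)*i/n for i in range(n+1)]
    dp=[np.round((r0*R.from_rotvec(rv*i/n)).inv().apply(pts[i+1]-pts[i])*100,2).tolist() for i in range(n)]
    print("dp",dp);print("rot",np.round(np.degrees(rv)/n,2).tolist(),"x",n)
E
python3 - <<'E'
from h import *
from plant import manip
s=manip.observe();s={k:np.array(v) for k,v in s.items()};print(s["eef_pos"],s["q"].round(2))
plan(s,[.493,-.021,.42],0,16,True)
E
```

```text
t: 0.5
eef_pos: [0.2392, 0.4524, 0.4198]
eef_rot: [0.0, 0.187, 0.982, 0.0]
wrist_force: [-0.1, -0.4, 1.2]
opening: 0.085
gripper_force: 0.0
[0.23924035 0.45244022 0.41983904] [-1.23  0.14  0.07  1.84 -0.01  1.16  0.04]
dp [[-3.55, -0.64, -0.0], [-3.54, -0.62, -0.0], [-3.53, -0.6, -0.0], [-3.53, -0.59, -0.0], [-3.52, -0.57, -0.0], [-3.52, -0.56, -0.0], [-3.51, -0.54, -0.0], [-3.51, -0.52, -0.0], [-3.5, -0.51, -0.0], [-3.49, -0.49, -0.0], [-3.49, -0.48, -0.0], [-3.48, -0.46, -0.0], [-3.48, -0.45, -0.0], [-3.47, -0.43, -0.0], [-3.46, -0.41, -0.0], [-3.46, -0.4, -0.0]]
rot [0.0, -0.0, 4.28] x 16
```

```bash
python3 -m handwheel '{"dp":[[-3.5,-0.6,0],[-3.5,-0.6,0],[-3.5,-0.6,0],[-3.5,-0.6,0],[-3.5,-0.6,0],[-3.5,-0.6,0],[-3.5,-0.5,0],[-3.5,-0.5,0],[-3.5,-0.5,0],[-3.5,-0.5,0]],"delta_rot":[[0,0,4.3],[0,0,4.3],[0,0,4.3],[0,0,4.3],[0,0,4.3],[0,0,4.3],[0,0,4.3],[0,0,4.3],[0,0,4.3],[0,0,4.3]],"grip":[-1,-1,-1,-1,-1,-1,-1,-1,-1,-1]}'
python3 - <<'E'
from h import *
from plant import manip
s=manip.observe();s={k:np.array(v) for k,v in s.items()};print(s["eef_pos"],s["q"].round(2))
plan(s,[.493,-.021,.42],0,6,True)
E
```

```text
t: 1.5
eef_pos: [0.4631, 0.1868, 0.4194]
eef_rot: [-0.0, 0.535, 0.845, -0.0]
wrist_force: [1.0, 0.7, 0.4]
opening: 0.0855
gripper_force: 0.0
[0.46310657 0.18676749 0.4194145 ] [-0.84  0.12  0.41  1.88 -0.05  1.15  0.03]
dp [[-3.52, -0.43, -0.01], [-3.51, -0.42, -0.01], [-3.5, -0.41, -0.01], [-3.5, -0.4, -0.01], [-3.49, -0.39, -0.01], [-3.49, -0.38, -0.01]]
rot [-0.0, 0.0, 4.22] x 6
```

```bash
python3 -m handwheel '{"dp":[[-3.5,-0.4,0],[-3.5,-0.4,0],[-3.5,-0.4,0],[-3.5,-0.4,0],[-3.5,-0.4,0],[-3.2,-0.4,0],[0,0,0],[0,0,0]],"delta_rot":[[0,0,4.2],[0,0,4.2],[0,0,4.2],[0,0,4.2],[0,0,4.2],[0,0,4.0],[0,0,0],[0,0,0]],"grip":[-1,-1,-1,-1,-1,-1,-1,-1]}'
python3 - <<'E'
from h import *
from plant import manip
s=manip.observe();s={k:np.array(v) for k,v in s.items()};print(s["eef_pos"],s["q"].round(2))
for n in("wrist","scene"):
    d=manip.snapshot(n);P=cloud(d)
    cv2.imwrite(f"pics/{n}1.png",d["frame"][:,:,::-1])
    m=masks(d,(5,80,80),(20,255,255),P)&(P[...,0]>.4)&(P[...,0]<.6)&(abs(P[...,1]+.02)<.07)&(P[...,2]>.195)&(P[...,2]<.215)
    q=P[m];print(n,len(q),q.mean(0).round(4),[np.round(a,4) for a in cv2.minAreaRect(q[:,:2].astype(np.float32))])
plan(s,[.493,-.021,.35],0,4)
E
```

```text
t: 2.3
eef_pos: [0.493, -0.0167, 0.4195]
eef_rot: [-0.0, 0.705, 0.71, 0.0]
wrist_force: [0.6, 0.5, 0.3]
opening: 0.0856
gripper_force: 0.0
[ 0.49300029 -0.01673363  0.41947367] [-0.61  0.12  0.61  1.89 -0.08  1.15  0.03]
wrist 2845 [ 0.4942 -0.0156  0.2042] [array([ 0.4943, -0.019 ]), array([0.0159, 0.0752]), np.float64(2.3029)]
scene 84 [ 0.4945 -0.0273  0.2039] [array([ 0.4959, -0.0212]), array([0.018, 0.073]), np.float64(2.1737)]
dp [[-0.11, -0.0, 1.74], [-0.11, -0.0, 1.74], [-0.11, -0.0, 1.74], [-0.11, -0.0, 1.74]]
rot [-0.01, -0.01, 0.1] x 4
```

View pics/wrist1.png

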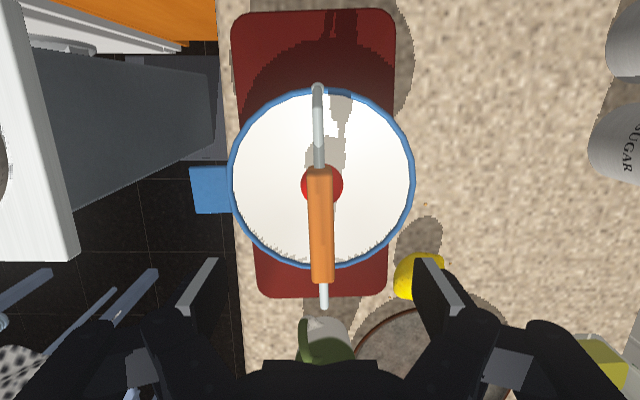

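The wrist view shows the bar at (320,225) between the fingers at (195,290) and (440,290), with the tomato under it in the middle. The bar is yawed about 2.3°, so I'll correct that and descend.

```bash
python3 -m handwheel '{"dp":[[-0.2,0.1,1],[-0.1,0,1.5],[0,0,1.5],[0,0,1.5],[0,0,1.5],[0,0,0],[0,0,0]],"delta_rot":[[0,0,-1],[0,0,-0.8],[0,0,0],[0,0,0],[0,0,0],[0,0,0],[0,0,0]],"grip":[-1,-1,-1,-1,-1,-1,-1]}'
python3 - <<'E'
from h import *
from plant import manip
d=manip.snapshot("wrist");cv2.imwrite("pics/wrist2.png",d["frame"][:,:,::-1])
E
```

```text
t: 3.1
eef_pos: [0.4945, -0.0182, 0.3498]
eef_rot: [-0.0, 0.692, 0.722, -0.0]
wrist_force: [-0.0, 0.4, 0.3]
opening: 0.0855
gripper_force: 0.0
```

View pics/wrist2.png

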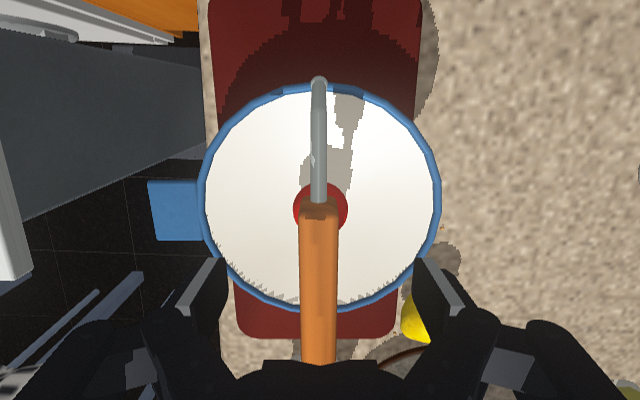

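The bar at column 319 is centred between the pads at columns 212 and 428. Closing gradually.

```bash
python3 -m handwheel '{"dp":[[0,0,0],[0,0,0],[0,0,0],[0,0,0],[0,0,0],[0,0,0],[0,0,0],[0,0,0],[0,0,0],[0,0,0],[0,0,0],[0,0,0]],"delta_rot":[[0,0,0],[0,0,0],[0,0,0],[0,0,0],[0,0,0],[0,0,0],[0,0,0],[0,0,0],[0,0,0],[0,0,0],[0,0,0],[0,0,0]],"grip":[-0.6,-0.2,0.1,0.3,0.4,0.5,0.6,0.7,0.8,0.9,1,1]}'
```

```text
t: 4.35
eef_pos: [0.4942, -0.0193, 0.3498]
eef_rot: [-0.0, 0.693, 0.721, -0.0]
wrist_force: [-2.3, 0.2, 3.7]
opening: 0.015
gripper_force: 59.4
```

Gripped. Lifting about 8.5 cm slowly, with soft starts and stops.

```bash
python3 -m handwheel '{"dp":[[0,0,-0.2],[0,0,-0.4],[0,0,-0.6],[0,0,-0.8],[0,0,-1],[0,0,-1],[0,0,-1],[0,0,-1],[0,0,-0.8],[0,0,-0.8],[0,0,-0.5],[0,0,-0.3]],"delta_rot":[[0,0,0],[0,0,0],[0,0,0],[0,0,0],[0,0,0],[0,0,0],[0,0,0],[0,0,0],[0,0,0],[0,0,0],[0,0,0],[0,0,0]],"grip":[1,1,1,1,1,1,1,1,1,1,1,1]}'
python3 -m handwheel '{"dp":[[0,0,-0.1],[0,0,0],[0,0,0],[0,0,0],[0,0,0],[0,0,0]],"delta_rot":[[0,0,0],[0,0,0],[0,0,0],[0,0,0],[0,0,0],[0,0,0]],"grip":[1,1,1,1,1,1]}'
cat >>h.py <<'E'
def check(tag):
    from plant import manip
    s=manip.observe();print(np.round(s["eef_pos"],4),np.round(s["q"],2),s["opening"],np.round(s["joint_vel"],3))
    for n in("scene","top"):
        d=manip.snapshot(n);cv2.imwrite(f"pics/{n}_{tag}.png",d["frame"][:,:,::-1]);P=cloud(d)
        near=(np.hypot(P[...,0]-.494,P[...,1]+.02)<.14)&(P[...,2]>.13)
        for nm,lo,hi,zz in[("tom",(0,180,60),(4,255,255),.21),("blue",(100,80,60),(125,255,255),.23)]:
            q=P[masks(d,lo,hi,P)&near&(P[...,2]<zz)]
            if nm=="blue": # lip = blue far outside the rim
                print(n,"rim z by side",[ (a,b,round(float(np.median(q[w,2])),4)) for a in(0,1) for b in(-1,1) for w in[(q[:,a]-[.494,-.02][a])*b>.06] if w.sum()>5])
                q=q[np.hypot(q[:,0]-.494,q[:,1]+.02)>.092]
            if len(q): print(n,nm,len(q),q.mean(0).round(4),q.max(0).round(3))
E
python3 -c "from h import *;check('lift')"
```

```text
t: 5.55
eef_pos: [0.4943, -0.0193, 0.4342]
eef_rot: [0.0, 0.693, 0.721, 0.0]
wrist_force: [-0.0, -1.5, -3.3]
opening: 0.0149
gripper_force: 58.5
t: 6.15
eef_pos: [0.4942, -0.0193, 0.4346]
eef_rot: [-0.0, 0.693, 0.721, -0.0]
wrist_force: [-0.1, 1.0, -2.9]
opening: 0.0149
gripper_force: 58.5
[ 0.4942 -0.0193  0.4346] [-0.61  0.11  0.62  1.87 -0.07  1.19  0.06] 0.014917515924024584 [-0.    -0.    -0.    -0.001  0.     0.001  0.   ]
scene tom 107 [ 0.4901 -0.0293  0.1924] [ 0.507 -0.01   0.206]
scene rim z by side [(0, -1, 0.1902), (0, 1, 0.1893), (1, -1, 0.1893), (1, 1, 0.1899)]
scene blue 80 [ 0.389  -0.0278  0.1903] [ 0.404 -0.003  0.193]
top tom 11 [ 0.482  -0.008   0.1956] [ 0.488 -0.002  0.201]
top rim z by side [(0, -1, 0.1903), (0, 1, 0.19), (1, 1, 0.1899)]
top blue 176 [ 0.3882 -0.022   0.1903] [ 0.403 -0.003  0.195]
```

View pics/scene_lift.png

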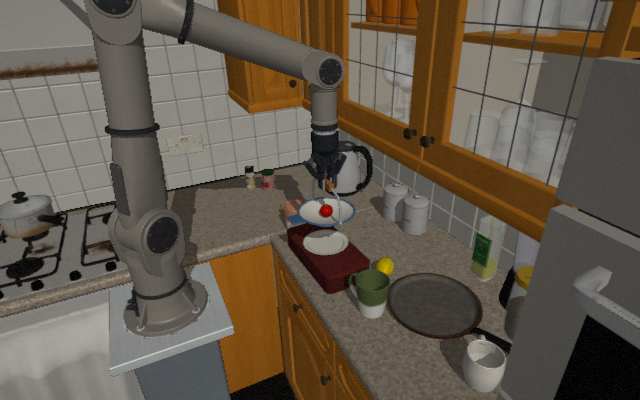

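The dish is clear of the plate at (325,243), level, with the tomato at (326,211) in the middle. Now the turn: clockwise from above, which is +z of the tool.

```bash
python3 -m handwheel '{"dp":[[0,0,0],[0,0,0],[0,0,0],[0,0,0],[0,0,0],[0,0,0],[0,0,0],[0,0,0],[0,0,0],[0,0,0]],"delta_rot":[[0,0,0.5],[0,0,1],[0,0,1.5],[0,0,2],[0,0,2.5],[0,0,3],[0,0,3],[0,0,3],[0,0,3],[0,0,3]],"grip":[1,1,1,1,1,1,1,1,1,1]}'
python3 -c "
from h import *
from plant import manip
s=manip.observe();print(np.round(s['q'],2),np.round(s['joint_vel'],2))"
```

```text
t: 7.25
eef_pos: [0.4943, -0.0193, 0.4347]
eef_rot: [-0.0, 0.821, 0.571, 0.0]
wrist_force: [0.1, -0.1, -3.2]
opening: 0.0151
gripper_force: 58.5
[-0.64  0.11  0.65  1.87 -0.07  1.19 -0.33] [-0.04  0.    0.04  0.   -0.    0.   -0.51]
```

```bash
python3 -m handwheel '{"dp":[[0,0,0],[0,0,0],[0,0,0],[0,0,0],[0,0,0],[0,0,0],[0,0,0],[0,0,0],[0,0,0],[0,0,0],[0,0,0],[0,0,0]],"delta_rot":[[0,0,3],[0,0,3],[0,0,3],[0,0,3],[0,0,3],[0,0,3],[0,0,3],[0,0,3],[0,0,3],[0,0,3],[0,0,3],[0,0,3]],"grip":[1,1,1,1,1,1,1,1,1,1,1,1]}'
python3 -m handwheel '{"dp":[[0,0,0],[0,0,0],[0,0,0],[0,0,0],[0,0,0],[0,0,0],[0,0,0],[0,0,0],[0,0,0],[0,0,0],[0,0,0],[0,0,0]],"delta_rot":[[0,0,3],[0,0,3],[0,0,3],[0,0,3],[0,0,3],[0,0,3],[0,0,3],[0,0,3],[0,0,3],[0,0,2],[0,0,1.5],[0,0,1]],"grip":[1,1,1,1,1,1,1,1,1,1,1,1]}'
python3 -m handwheel '{"dp":[[0,0,0],[0,0,0],[0,0,0],[0,0,0],[0,0,0],[0,0,0],[0,0,0],[0,0,0],[0,0,0],[0,0,0]],"delta_rot":[[0,0,0.5],[0,0,0],[0,0,0],[0,0,0],[0,0,0],[0,0,0],[0,0,0],[0,0,0],[0,0,0],[0,0,0]],"grip":[1,1,1,1,1,1,1,1,1,1]}'
python3 -c "from h import *;check('turn')"
```

```text
t: 8.45
eef_pos: [0.4943, -0.0193, 0.4347]
eef_rot: [-0.0, 0.957, 0.289, 0.0]
wrist_force: [0.2, 1.1, -3.4]
opening: 0.0151
gripper_force: 58.5
t: 9.65
eef_pos: [0.4943, -0.0193, 0.4347]
eef_rot: [-0.0, 1.0, 0.019, 0.0]
wrist_force: [-0.1, 0.1, -2.9]
opening: 0.0149
gripper_force: 58.5
t: 10.65
eef_pos: [0.4943, -0.0193, 0.4347]
eef_rot: [-0.0, 1.0, 0.015, 0.0]
wrist_force: [-0.6, -0.7, -2.3]
opening: 0.0151
gripper_force: 58.5
[ 0.4943 -0.0193  0.4347] [-0.74  0.12  0.75  1.87 -0.09  1.19 -1.49] 0.015086701883898717 [ 0.001 -0.001  0.    -0.003 -0.001  0.001 -0.   ]
scene tom 100 [ 0.4916 -0.0314  0.1935] [ 0.51  -0.013  0.206]
scene rim z by side [(0, -1, 0.1889), (0, 1, 0.1901), (1, -1, 0.1896), (1, 1, 0.1903)]
scene blue 13 [0.4851 0.0925 0.1905] [0.509 0.097 0.192]
top tom 7 [ 0.4823 -0.0094  0.1969] [ 0.488 -0.007  0.2  ]
top rim z by side [(0, -1, 0.1902), (0, 1, 0.1904), (1, 1, 0.1904)]
top blue 192 [0.4896 0.0853 0.1905] [0.513 0.099 0.196]
```

View pics/scene_turn.png

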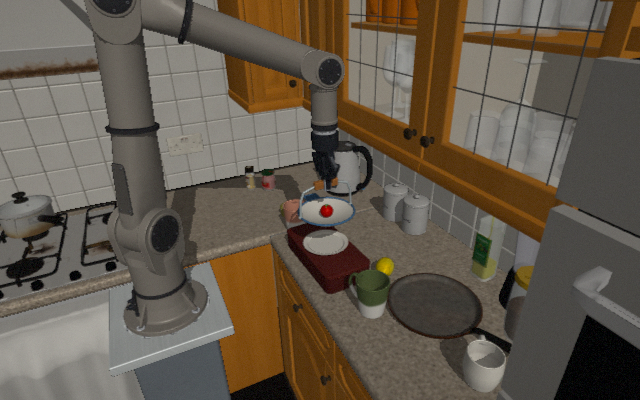

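The dish is at (326,211), level and raised, with the tomato in the middle. The lip points at +y towards the pink mug at (293,212), and everything else stands where it was. Handing in.

```bash
python3 -c "
from plant import manip
print(manip.sign_off())"
```

```text
the job is handed in; nothing more can be done
None
```

The job is handed in (no verdict came back): the dish is gripped by its handle about 8.5 cm above the plate, level and still, turned a quarter turn so the lip points at the pink mug, with the tomato in the middle.

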